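Stack the tube mixer's spindle

ROBOT

A 6-joint arm with a two-finger parallel gripper is mounted at the origin on the work surface. World frame = base frame: x ahead of the robot, y to its left, z up, the work surface at z = 0. Lengths are in m, angles in degrees, forces in N, time in s.
With the tool pointing down it reaches from about 0.35 to 0.875 m from the base axis. Payload 4.2 kg.
Tool frame: the origin (TCP) lies midway between the tips of the shut fingers; the grasp point (between the pads) lies 19 mm behind it; z points along the fingers, x is the direction in which the jaws open and shut, and the axes are right-handed (so a half turn about z gives the same grasp; the last joint's range is limited). The gripper opens to 87 mm and grips with 3 to 60 N. Pads are 19 mm wide; open, the fingers measure 117 mm over their backs; the gripper's body (75 mm by 190 mm) begins 51 mm behind the grasp point.
Start: joints at [78.186, 22.042, 0.453, 0, -68.411, -14.817], TCP at [0.28, 0.559, 0.223] pointing down, gripper open.
Joint ranges: [-179.83, 179.83], [-69.29, 118.12], [-61.27, 80.66], [-181.25, 117.63], [-171.15, -9.14], [-177.46, 177.46]. Speed limits (degrees/s): [159.86, 159.86, 180, 180, 180, 180].

INTERFACE

Orientations are given as a 3x3 rotation matrix whose columns are the frame's x, y, z axes.
In Python, from station import sense, capture, finish_job, find_in gives the robot as it stands.
- The arm moves only by the shell command python3 -m creep 'ROWS'. ROWS is JSON, a list of rows, each a list of 7 numbers: the shift along the tool's x, y, z in mm, then the turn, a rotation vector about the tool's x, y, z in degrees, then the opening, from 0 (shut) to 1 (fully open). A call has exactly 10 rows; each row shifts and turns the commanded pose from where the row before left it, along the tool's axes as they then stand; what a row does not reach is not made up. A row lasts 1/8 s, in which the tool goes at most 62.5 mm and 10.7 degrees, less where a joint would pass 70% of its speed; a pose out of reach is approached as far as the arm can. A call with a gripper value outside its range is refused whole. The fingers move at their own pace and stop on an object; the grip force is fixed at half the most. Time passes only in rows, so rows that do not move let the fingers close, or fill a call up. It gives the time, the measured TCP pose, the force and the opening at its end, in the units of the state.
- sense(): the state, without advancing time (a new reading comes with each control period).
- capture(name): name is "side" or "top" or "wrist"; returns a dict with "color" (420x560x3 uint8, blue, green, red), "vertical_fov" (degrees; the focal length in pixels is half the picture's height over the tangent of half this angle, whatever the lens; pixels are square), "cx", "cy" (the principal point, pixels), "R" (3x3) and "t" (3): a world point X has camera coordinates R X + t. Camera axes: x right, y down, z forward; pixel columns grow to the right and rows downward; lengths in m; the calibration is good to about 2 mm. A picture is of the moment at which its call begins. There is no depth.
- finish_job(): hands the job in, once; it reports no verdict.
Trained networks look in the newest picture that a camera, given by its name, has taken for a name from the list of things; names that differ only in an ending like _2 or _b are one class to them, and where a whole thing is asked for, a point or a joint stands for the part that bears it (a point fixed in the world has none). Each returns a list of dicts, best first, with "p" (0 to 1); they miss things now and then, are a little off and sometimes report something else, mostly with a low value. They report only what shows in the picture. A call takes as long as a camera call.
- find_in(camera, name): "xy" ([column, row] in pixels, amid what is visible of it).
The state is a dict: "time_s": time; "joints": joint angles; "joint_velocities": joint speeds; "effort": joint torques, N m; "tcp_pos": TCP position; "ee_rot": TCP orientation; "wrist_force": force on the tool from outside, world axes, zero at the start; "moment": the same for the moment, N m; "gripper_width": opening from 0.0 (shut) to 1.0 (fully open).
Only numpy, scipy, OpenCV 4.12 (cv2) and the standard library are available. Lean on these libraries where they do the work, as an engineer would, in place of code of your own. Each camera call takes 0.05 s, during which the arm holds its last target. There are 200 camera calls.

TASK

Put the blood-tube mixer back together: take the long spacer sleeve out of its cradle, stand it on end on the bench and let go of it, then take it again from above and lower it down the mixer's post fully home on the seat. Then put the round tube deck on the post, hub upward, flat on top of the sleeve, and last the lock collar flat on top of the deck's hub. Lower every part gently, never drop or knock it, and leave the pen pot, the bottle and the tube rack where they are.

Things in the scene. Friction and masses are not known exactly. Their poses are not given: they have to be found in the camera images.
- seat (a point): Centre of the seat of the mixer: the flat grey round boss (60 mm across) on top of the white mixer housing (130 x 130 mm, 30 mm high), 36 mm above the bench. z is up. The steel locating post, 16 mm in diameter and 116 mm tall, rises from this point; its last 6 mm taper to a 7 mm flat. The mixer is fixed to the bench.
- post_tip (a point): Top of the mixer's post, on its axis, 152 mm above the bench.
- sleeve: The spacer sleeve: a plain aluminium tube 80 mm long, 44 mm outside diameter, bore 20 mm. Both ends are alike. Origin at its middle (mid-length, on the axis); its z axis runs along the bore. It starts lying on its side in the cradle, its axis level and 40 mm above the bench. Home: origin 40 mm above the seat.
- cradle: Grey plastic cradle fixed to the bench: foot 100 mm (its x) x 64 mm (its y), 6 mm thick, with two V-shaped saddles, each 10 mm thick and up to 33 mm high, centred 32 mm either side of its middle; the 54 mm between them is open to a gripper. Origin: centre of its underside; the sleeve lies along its x axis.
- deck: The tube deck: a white plastic round plate 120 mm across and 8 mm thick with eight dark tube recesses, and a hub 44 mm in diameter standing 16 mm above the plate (24 mm in all), with a 20 mm bore right through. Origin: centre of its underside, z up towards the hub. It starts flat on the bench, hub up. Home: origin 80 mm above the seat, on the sleeve's top.
- collar: The lock collar: a thick dark steel ring 58 mm outside diameter, 20 mm tall, bore 20 mm, both faces alike. Origin: the middle of the ring (10 mm above its underside), z along its bore. It starts flat on the bench. Home: origin 114 mm above the seat, on the deck's hub; the post then ends 8 mm below its top face.
- pen_pot: Bystander: steel pot with pens, 84 mm across, 90 mm high, pens to 115 mm. Origin: centre of its underside.
- reagent: Bystander: amber bottle, 60 mm across, 120 mm high. Origin: centre of its underside.
- tube_rack: Bystander: yellow rack of capped tubes, 70 mm (its x) x 210 mm (its y), tubes to 84 mm high. Origin: centre of its underside.

How it is judged (in metres and radians):
On the way, in this order (a step that is already met when the one before it is completed fails the run):
1. the sleeve stands on end on the bench, let go (angle between the z axis of sleeve and the z axis of seat, either way round below 0.08 rad and height (world z) of sleeve between 0.036 and 0.048 m and contact force between the fingers and sleeve below 0.1 N and linear speed of sleeve below 0.03 m/s), for 0.2 s.
2. the sleeve is on the post, fully home on the seat, let go (horizontal distance between sleeve and seat below 0.0045 m and z of sleeve in the frame of seat between 0.036 and 0.043 m and angle between the z axis of sleeve and the z axis of seat, either way round below 0.06 rad and contact force between the fingers and sleeve below 0.1 N), for 0.2 s.
3. the deck is on the post, hub up, flat on the sleeve, let go (horizontal distance between each of sleeve, deck and seat below 0.0045 m and z of sleeve in the frame of seat between 0.036 and 0.043 m and angle between the z axis of sleeve and the z axis of seat, either way round below 0.06 rad and z of deck in the frame of seat between 0.076 and 0.083 m and angle between deck's own z axis and vertical below 0.06 rad and contact force between the fingers and deck below 0.1 N), for 0.2 s.
At the end, for the whole second after the job is handed in: Sleeve, deck (hub up) and collar are stacked on the mixer's post in that order, each fully home on the one below (within 3 mm of its home height), upright within 0.06 rad and centred on the post within 4.5 mm; all released and at rest (all of step 3 and horizontal distance between collar and seat below 0.0045 m and z of collar in the frame of seat between 0.11 and 0.117 m and angle between the z axis of collar and the z axis of seat, either way round below 0.06 rad and linear speed of each of sleeve, deck, collar below 0.02 m/s and contact force between the fingers and sleeve below 0.1 N and contact force between the fingers and collar below 0.1 N); the robot touches nothing.
It fails at once if a bystander (pen pot, bottle, tube rack) is moved more than 25 mm or tipped over (distance of any of pen_pot, reagent, tube_rack from where it was at the start of the episode above 0.025 m or angle between any of pen_pot, reagent, tube_rack's own z axis and vertical above 0.5 rad).
It fails at once if the sleeve is dropped or knocked (moves faster than 0.6 m/s while the fingers do not hold it) (linear speed of sleeve above 0.6 m/s and contact force between the fingers and sleeve below 0.1 N).
It fails at once if the deck is dropped or knocked (moves faster than 0.6 m/s while the fingers do not hold it) (linear speed of deck above 0.6 m/s and contact force between the fingers and deck below 0.1 N).
It fails at once if the collar is dropped or knocked (moves faster than 0.6 m/s while the fingers do not hold it) (linear speed of collar above 0.6 m/s and contact force between the fingers and collar below 0.1 N).
It also fails if it takes over 72 s, if anything falls off the work surface, if the arm or the gripper's body presses on something with over 40 N, if the wrist force passes 120 N, or if a joint passes its speed limit or range.

## Working session

There is one attempt and no reset: what is moved stays moved. The work goes in short steps, Python scripts to look and compute and a shell command to move; the robot and the scene stay as the last step left them, time stands still between calls to the robot, and variables do not carry over. Pictures are saved under pics/ and viewed, about 8 in all and at most 12, crops included, and the job is handed in when it is done.

```bash
ls; mkdir -p pics; cat > h.py <<'E'
import numpy as np, cv2
from station import sense, capture, finish_job, find_in
def K(c):
    f=c["color"].shape[0]/2/np.tan(np.radians(c["vertical_fov"])/2); return f,c["cx"],c["cy"]
def ray(c,uv,z):
    f,cx,cy=K(c);R=np.array(c["R"]);t=np.array(c["t"])
    o=-R.T@t; d=R.T@np.array([(uv[0]-cx)/f,(uv[1]-cy)/f,1]); return o+d*(z-o[2])/d[2]
def proj(c,X):
    f,cx,cy=K(c);p=np.array(c["R"])@np.array(X)+np.array(c["t"]); return np.array([f*p[0]/p[2]+cx,f*p[1]/p[2]+cy])
E
python3 - <<'E'
from h import *
H=dict(seat=.036,post_tip=.152,sleeve=.04,cradle=.01,deck=.012,collar=.01,pen_pot=.06,reagent=.06,tube_rack=.05)
for n in ("top","side","wrist"):
    c=capture(n); cv2.imwrite(f"pics/{n}0.png",c["color"]); print(n,c["vertical_fov"],c["cx"],c["cy"],np.round(-np.array(c["R"]).T@c["t"],3))
    for k,z in H.items():
        for d in find_in(n,k)[:2]: print(k,round(d["p"],2),np.round(d["xy"],0),np.round(ray(c,d["xy"],z),3))
s=sense();print(np.round(s["tcp_pos"],3),np.round(s["ee_rot"],3).tolist(),s["gripper_width"],s["time_s"])
E
python3 -c "
import cv2,numpy as np
a=[cv2.imread(f'pics/{n}0.png') for n in('top','side')]
"
```

```text
pics
top 42.10866459316375 275.8896947419602 210.292483068267 [ 0.433 -0.006  1.419]
seat 0.68 [253. 240.] [0.536 0.045 0.036]
seat 0.58 [227. 148.] [0.776 0.109 0.036]
post_tip 0.63 [254. 238.] [0.529 0.04  0.152]
sleeve 0.75 [157. 233.] [0.557 0.288 0.04 ]
cradle 0.58 [167. 245.] [0.53 0.27 0.01]
deck 0.94 [362. 273.] [ 0.444 -0.231  0.012]
collar 0.78 [387. 212.] [ 0.6   -0.305  0.01 ]
pen_pot 0.94 [229. 151.] [0.761 0.102 0.06 ]
pen_pot 0.59 [362. 279.] [ 0.429 -0.223  0.06 ]
reagent 0.89 [279. 150.] [ 0.76  -0.026  0.06 ]
side 48.23118599950258 279.4205925489049 209.86031412614432 [ 0.298 -0.586  0.87 ]
seat 0.65 [251. 235.] [0.534 0.031 0.036]
post_tip 0.79 [250. 234.] [ 0.5   -0.052  0.152]
sleeve 0.98 [215. 161.] [0.55  0.291 0.04 ]
sleeve 0.5 [264. 359.] [ 0.435 -0.247  0.04 ]
cradle 0.91 [217. 176.] [0.542 0.268 0.01 ]
deck 0.78 [259. 360.] [ 0.431 -0.233  0.012]
collar 0.67 [357. 347.] [ 0.612 -0.294  0.01 ]
collar 0.22 [321. 178.] [0.782 0.143 0.01 ]
pen_pot 0.64 [321. 179.] [0.75  0.096 0.06 ]
reagent 0.73 [352. 218.] [ 0.751 -0.044  0.06 ]
tube_rack 0.93 [400. 291.] [ 0.74  -0.244  0.05 ]
tube_rack 0.73 [354. 220.] [ 0.76  -0.044  0.05 ]
wrist 62.775622608311366 281.70108788841304 202.76562853054702 [0.351 0.524 0.384]
[0.28  0.559 0.223] [[-0.448, -0.894, -0.0], [-0.894, 0.448, 0.0], [0.0, 0.0, -1.0]] 0.9981489987673736 1.5
```

View pics/top0.png

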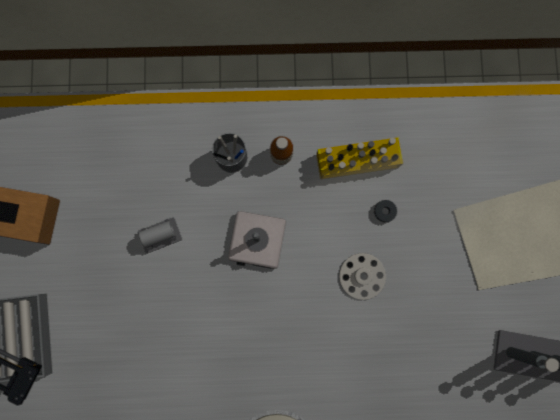

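View pics/side0.png

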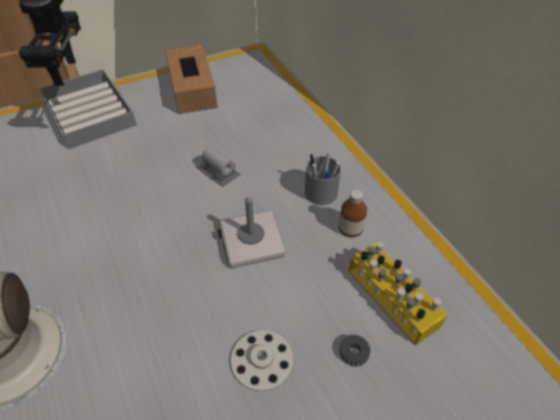

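Top view: sleeve in its cradle at about (157,235) px, with its axis mostly along world −y. Mixer post is at (255,239), deck at (362,276), collar at (385,211), and the rack sits just beyond the collar. The side view agrees. I'll go over the sleeve for a close look.

```bash
python3 -m creep '[[10,-52.5,-4,0,0,0,1],[10,-52.5,-4,0,0,0,1],[10,-52.5,-4,0,0,0,1],[10,-52.5,-4,0,0,0,1],[10,-52.5,-4,0,0,0,1],[10,-52.5,-4,0,0,0,1],[0,0,0,0,0,10.5,1],[0,0,0,0,0,10.5,1],[0,0,0,0,0,10.5,1],[0,0,0,0,0,10.5,1]]'
python3 - <<'E'
from h import *
c=capture("wrist"); cv2.imwrite("pics/w1.png",c["color"]); np.save("c1.npy",c,allow_pickle=True)
s=sense();print(np.round(s["tcp_pos"],4),np.round(s["ee_rot"],3).tolist(),np.round(s["joints"],1))
print(np.round(c["R"],3).tolist(),np.round(-np.array(c["R"]).T@c["t"],3))
for k,z in dict(sleeve=.04,cradle=.005,seat=.036,post_tip=.152).items():
    for d in find_in("wrist",k)[:2]: print(k,round(d["p"],2),np.round(d["xy"],0),np.round(ray(c,d["xy"],z),3))
E
```

```text
time_s: 2.75
tcp_pos: [0.5349, 0.3637, 0.2465]
ee_rot: [[-0.934, -0.359, -0.0], [-0.359, 0.934, -0.0], [0.0, -0.0, -1.0]]
wrist_force: [-1.1, 0.6, 0.9]
gripper_width: 1.001
[0.5348 0.3637 0.2465] [[-0.935, -0.355, -0.0], [-0.355, 0.935, -0.0], [0.0, -0.0, -1.0]] [ 48.5  23.4   6.   -0.  -72.6 -27.7]
[[-0.933, -0.359, 0.0], [-0.344, 0.895, 0.285], [-0.102, 0.266, -0.959]] [0.564 0.291 0.408]
sleeve 0.76 [289.  98.] [0.558 0.286 0.04 ]
cradle 0.58 [267. 100.] [0.58  0.297 0.005]
cradle 0.36 [287. 100.] [0.558 0.288 0.005]
post_tip 0.65 [267. 102.] [0.573 0.296 0.152]
```

View pics/w1.png

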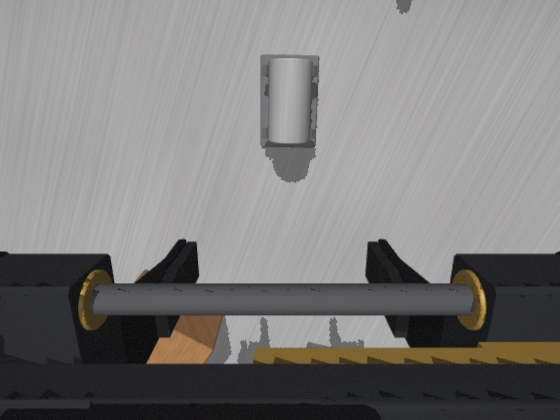

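Wrist picture: the sleeve is the light cylinder at cols 268–311, rows 58–143, nearly aligned with the tool's y. I'll fit its pose with a projected cylinder silhouette.

```bash
cat >> h.py <<'E'
from scipy.optimize import minimize
def hullmask(c,P,shape):
    m=np.zeros(shape,np.uint8); q=np.array([proj(c,p) for p in P])
    h=cv2.convexHull((q*16).astype(np.int32)); cv2.fillConvexPoly(m,h,255,cv2.LINE_AA,4); return m
def cyl(a,b,r):
    a,b=np.array(a),np.array(b); d=(b-a)/np.linalg.norm(b-a); u=np.cross(d,[0,0,1.]) 
    if np.linalg.norm(u)<.1:u=np.array([1.,0,0])
    u/=np.linalg.norm(u); v=np.cross(d,u); T=np.linspace(0,2*np.pi,40)
    return [e+r*(np.cos(t)*u+np.sin(t)*v) for e in(a,b) for t in T]
def tool(v):
    s=sense(); return np.array(s["ee_rot"]).T@(np.array(v)-s["tcp_pos"])*1000
E
python3 - <<'E'
from h import *
c=np.load("c1.npy",allow_pickle=True).item()
g=cv2.cvtColor(c["color"],cv2.COLOR_BGR2GRAY)
for r in (62,80,100,120,138): print(r,g[r,254:326:2].tolist())
print(g[50:152:2,290].tolist())
def P(v): d=np.array([np.cos(v[2]),np.sin(v[2]),0])*.04; p=np.array([v[0],v[1],.04]); return cyl(p-d,p+d,.022)
for yaw in (-65,-69,-73):
  m=hullmask(c,P([.558,.288,np.radians(yaw)]),g.shape); ys,xs=np.where(m>127)
  print(yaw,ys.min(),ys.max(),[(r,np.where(m[r]>127)[0][[0,-1]].tolist()) for r in (70,100,130)])
E
```

```text
62 [173, 170, 169, 132, 118, 118, 118, 106, 120, 134, 147, 155, 161, 169, 170, 170, 172, 175, 180, 175, 172, 170, 162, 157, 147, 143, 134, 121, 103, 94, 117, 117, 97, 176, 173, 171]
80 [171, 172, 168, 132, 117, 118, 117, 91, 123, 139, 150, 157, 162, 169, 171, 170, 175, 177, 176, 173, 169, 167, 158, 154, 143, 137, 130, 113, 98, 101, 115, 119, 90, 175, 176, 175]
100 [173, 170, 171, 133, 118, 118, 117, 104, 129, 142, 154, 158, 162, 169, 173, 174, 175, 174, 172, 169, 165, 162, 156, 150, 140, 130, 120, 103, 79, 109, 113, 101, 144, 171, 168, 169]
120 [170, 170, 166, 132, 117, 115, 116, 103, 131, 145, 155, 158, 166, 173, 171, 175, 174, 170, 170, 165, 163, 158, 154, 144, 135, 127, 109, 92, 73, 110, 118, 108, 174, 171, 172, 177]
138 [173, 168, 170, 130, 114, 114, 110, 106, 133, 147, 158, 161, 169, 174, 172, 176, 172, 166, 168, 163, 158, 155, 150, 136, 127, 120, 101, 88, 101, 90, 94, 162, 175, 174, 174, 173]
[175, 173, 155, 118, 178, 179, 180, 178, 178, 178, 177, 178, 177, 177, 178, 176, 176, 176, 176, 175, 175, 175, 174, 174, 174, 172, 173, 172, 172, 172, 172, 172, 170, 170, 171, 170, 170, 169, 169, 170, 168, 168, 167, 167, 168, 167, 159, 79, 69, 102, 105]
-65 54 142 [(70, [264, 308]), (100, [266, 310]), (130, [269, 311])]
-69 55 142 [(70, [266, 310]), (100, [266, 310]), (130, [267, 309])]
-73 54 142 [(70, [268, 312]), (100, [266, 310]), (130, [265, 307])]
```

```bash
python3 -c "
import cv2
a=cv2.imread('pics/w1.png')[40:190,230:350]
cv2.imwrite('pics/w1c.png',cv2.resize(a,None,fx=4,fy=4,interpolation=cv2.INTER_CUBIC))"
```

```text
(no output)
```

View pics/w1c.png

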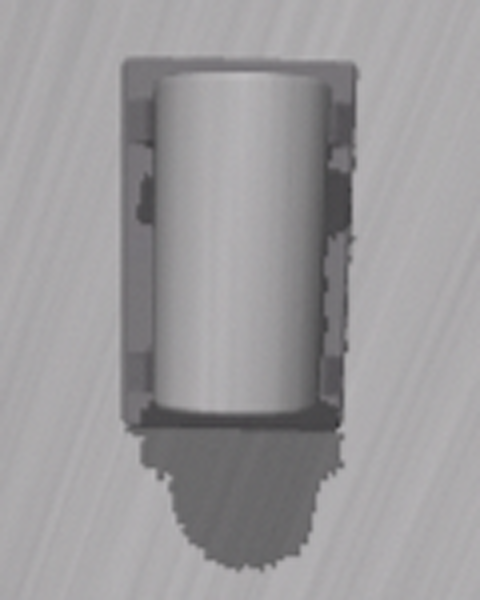

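```bash
python3 -m creep '[[2,-29,34,0,0,0,1],[2,-29,34,0,0,0,1],[2,-29,34,0,0,0,1],[1,-30,34,0,0,0,1],[0,0,0,-10,0,0,1],[0,0,0,-10,0,0,1],[0,0,0,-10,0,0,1],[0,0,0,0,0,0,1],[0,0,0,0,0,0,1],[0,0,0,0,0,0,1]]'
python3 - <<'E'
from h import *
c=capture("wrist"); np.save("c2.npy",c,allow_pickle=True)
print(tool([.5526,.2979,.0235]), [ (np.round(d["p"],2),ray(c,d["xy"],.05)) for d in find_in("wrist","sleeve")[:1]],sense()["joints"])
cv2.imwrite("pics/w2.png",c["color"])
E
```

```text
time_s: 4.25
tcp_pos: [0.5702, 0.2535, 0.1109]
ee_rot: [[-0.93, -0.318, -0.183], [-0.367, 0.806, 0.464], [-0.001, 0.499, -0.867]]
wrist_force: [-0.6, 0.7, 0.9]
gripper_width: 1.0
[ 0.11908781 -2.41400217 99.5457103 ] [(np.float64(0.83), array([0.56114143, 0.27267188, 0.05      ]))] [ 22.22365099  30.51199385   3.2339845  -33.06898109 -66.23802139
  13.89863456]
```

View pics/w2.png

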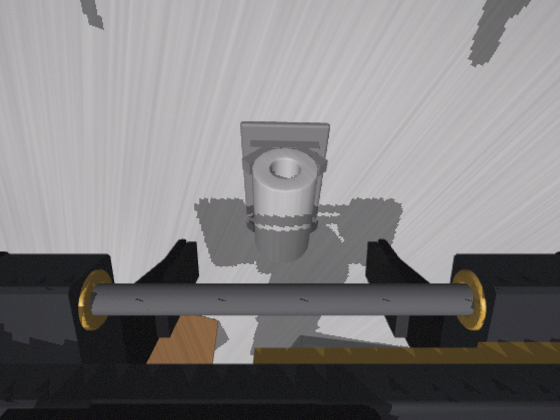

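The tool is centred on the sleeve to about 1 mm, with the axis about 2° off. Approach along the tool axis and grip.

```bash
python3 -m creep '[[0.5,-1,20,0,0,1.5,1],[0,-1,25,0,0,0,1],[0,-0.4,25,0,0,0,1],[0,0,19,0,0,0,1],[0,0,10,0,0,0,1],[0,0,0,0,0,0,1],[0,0,0,0,0,0,0],[0,0,0,0,0,0,0],[0,0,0,0,0,0,0],[0,0,0,0,0,0,0]]'
python3 -m creep '[[0,0,0,0,0,0,0],[0,0,0,0,0,0,0],[0,25,-43,0,0,0,0],[0,20,-35,0,0,0,0],[0,15,-26,0,0,0,0],[0,0,0,0,0,0,0],[0,0,0,0,0,0,0],[0,0,0,0,0,0,0],[0,0,0,0,0,0,0],[0,0,0,0,0,0,0]]'
```

```text
time_s: 5.6
tcp_pos: [0.5533, 0.2962, 0.0239]
ee_rot: [[-0.939, -0.291, -0.182], [-0.343, 0.816, 0.466], [0.013, 0.5, -0.866]]
wrist_force: [-0.9, 0.0, -1.4]
gripper_width: 0.631
time_s: 6.85
tcp_pos: [0.5545, 0.2968, 0.1429]
ee_rot: [[-0.939, -0.29, -0.183], [-0.343, 0.816, 0.465], [0.014, 0.5, -0.866]]
wrist_force: [0.6, -0.3, -3.4]
gripper_width: 0.499
```

```bash
python3 -m creep '[[0,0,0,10,0,0,0],[0,0,0,10,0,0,0],[0,0,0,10,0,0,0],[0,0,0,10,0,0,0],[0,0,0,10,0,0,0],[0,0,0,10,0,0,0],[0,0,0,10,0,0,0],[0,0,0,10,0,0,0],[0,0,0,10,0,0,0],[0,0,0,0,0,0,0]]'
python3 - <<'E'
from h import *
s=sense();print(s["joints"])
for n in("side","wrist"):
    c=capture(n); cv2.imwrite(f"pics/{n}3.png",c["color"])
a=cv2.imread("pics/side3.png");b=cv2.imread("pics/wrist3.png")
cv2.imwrite("pics/c3.png",np.hstack([cv2.resize(a[40:300,100:400],(480,416)),cv2.resize(b[100:300,180:380],(320,320))if 0 else cv2.copyMakeBorder(cv2.resize(b[100:320,160:400],(320,293)),0,123,0,0,0)]))
E
```

```text
time_s: 8.1
tcp_pos: [0.5536, 0.2976, 0.1397]
ee_rot: [[-0.938, -0.187, 0.29], [-0.345, 0.463, -0.817], [0.018, -0.866, -0.499]]
wrist_force: [0.2, 0.3, -3.1]
gripper_width: 0.496
[ 59.19168463  42.309743   -12.98285289  42.104675   -84.51388539
 -62.63726788]
```

View pics/c3.png

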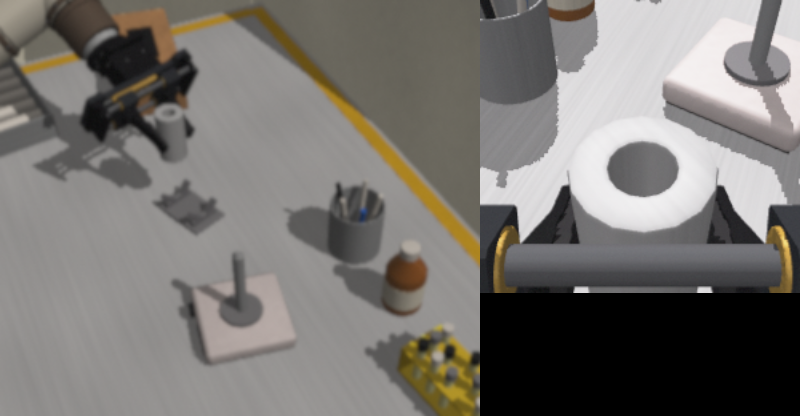

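The sleeve is upright in the jaws, bore facing up in the wrist view. Carry it to a clear spot near (0.41, 0.20).

```bash
python3 -m creep '[[0,0,0,0,-0.5,0.9,0],[33,7,17,0,0,0,0],[33,7,17,0,0,0,0],[34,7,17,0,0,0,0],[33,7,17,0,0,0,0],[34,7,18,0,0,0,0],[0,0,0,0,0,0,0],[0,0,0,0,0,0,0],[0,0,0,0,0,0,0],[0,0,0,0,0,0,0]]'
python3 - <<'E'
from h import *
s=sense();R=np.array(s["ee_rot"]);print(s["joints"],s["tcp_pos"]-.019*R[:,2],R.T@[0,0,-1], R@[0,np.cos(np.pi/6),np.sin(np.pi/6)])
c=capture("wrist");cv2.imwrite("pics/w4.png",c["color"])
g=(c["color"].min(2)>150)
c2=capture("side"); cv2.imwrite("pics/s4.png",c2["color"])
G=s["tcp_pos"]-.019*R[:,2]
for n,c in(("w4",c),("s4",c2)):
    im=c["color"].copy()
    for off in(-.04,.04):
        pts=np.array([proj(c,G+[.022*np.cos(t),.022*np.sin(t),off]) for t in np.linspace(0,6.28,40)])
        cv2.polylines(im,[(pts*16).astype(np.int32)],True,(0,0,255),1,cv2.LINE_AA,4)
    p=proj(c,G).astype(int); y0,x0=max(p[1]-90,0),max(p[0]-100,0)
    cv2.imwrite(f"pics/{n}c.png",cv2.resize(im[y0:y0+180,x0:x0+200],(400,360),interpolation=cv2.INTER_CUBIC))
cv2.imwrite("pics/c4.png",np.hstack([cv2.imread("pics/w4c.png"),cv2.imread("pics/s4c.png")]))
E
```

```text
time_s: 9.45
tcp_pos: [0.4181, 0.1867, 0.0697]
ee_rot: [[-0.94, -0.167, 0.299], [-0.342, 0.473, -0.812], [-0.006, -0.865, -0.501]]
wrist_force: [0.1, -0.2, -3.0]
gripper_width: 0.501
[ 66.12995621  36.82756037 -40.6686752   40.10002578 -69.22391406
 -81.13736273] [0.41244558 0.2021731  0.07920007] [0.00620949 0.86534225 0.50114292] [ 0.00537812  0.0033773  -0.99997983]
```

View pics/c4.png

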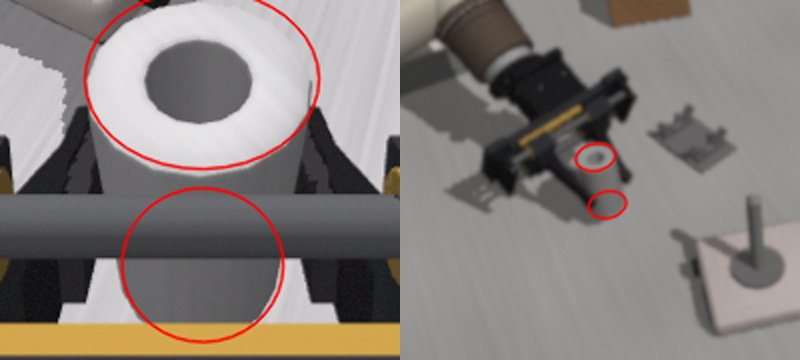

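Predicted top ring is slightly larger than the real one, so the sleeve sits about 3 mm low in the grip. Its bottom should be about 36 mm above the bench.

```bash
python3 -m creep '[[0,6.5,3.8,0,0,0,0],[0,6.5,3.8,0,0,0,0],[0,5.2,3,0,0,0,0],[0,3.5,2,0,0,0,0],[0,2,1.2,0,0,0,0],[0,1.7,1,0,0,0,0],[0,0.9,0.5,0,0,0,0],[0,0.5,0.3,0,0,0,0],[0,0,0,0,0,0,0],[0,0,0,0,0,0,0]]'; python3 -c "
from h import *;s=sense();print(s['wrist_force'],s['moment'])"
```

```text
time_s: 10.8
tcp_pos: [0.4178, 0.1861, 0.0386]
ee_rot: [[-0.939, -0.167, 0.299], [-0.343, 0.471, -0.813], [-0.005, -0.866, -0.5]]
wrist_force: [-0.3, -0.7, -3.7]
gripper_width: 0.499
[-0.3418127  -0.65796129 -3.73970479] [ 2.43330991  0.82925568 -0.01656941]
```

```bash
python3 -m creep '[[0,0.9,0.5,0,0,0,0],[0,0,0,0,0,0,0],[0,0.9,0.5,0,0,0,0],[0,0,0,0,0,0,0],[0,0.9,0.5,0,0,0,0],[0,0,0,0,0,0,0],[0,0.9,0.5,0,0,0,0],[0,0,0,0,0,0,0],[0,0,0,0,0,0,0],[0,0,0,0,0,0,0]]'
```

```text
time_s: 12.05
tcp_pos: [0.4178, 0.1862, 0.0344]
ee_rot: [[-0.939, -0.167, 0.299], [-0.343, 0.471, -0.813], [-0.005, -0.866, -0.5]]
wrist_force: [-0.7, 0.6, -2.4]
gripper_width: 0.5
```

```bash
python3 -m creep '[[0,0.9,0.5,0,0,0,0],[0,0,0,0,0,0,0],[0,0,0,0,0,0,0],[0,0.5,0.3,0,0,0,0],[0,0,0,0,0,0,0],[0,0,0,0,0,0,0],[0,0,0,0,0,0,0],[0,0,0,0,0,0,0],[0,0,0,0,0,0,0],[0,0,0,0,0,0,0]]'
```

```text
time_s: 13.3
tcp_pos: [0.4178, 0.1862, 0.0328]
ee_rot: [[-0.939, -0.167, 0.299], [-0.343, 0.471, -0.813], [-0.005, -0.866, -0.5]]
wrist_force: [-0.5, -0.5, -2.2]
gripper_width: 0.502
```

```bash
python3 -m creep '[[0,0.7,0.4,0,0,0,0],[0,0,0,0,0,0,0],[0,0.7,0.4,0,0,0,0],[0,0,0,0,0,0,0],[0,0.7,0.4,0,0,0,0],[0,0,0,0,0,0,0],[0,0,0,0,0,0,0],[0,0,0,0,0,0,0],[0,0,0,0,0,0,0],[0,0,0,0,0,0,0]]'
```

```text
time_s: 14.55
tcp_pos: [0.418, 0.1861, 0.0327]
ee_rot: [[-0.939, -0.166, 0.301], [-0.344, 0.467, -0.815], [-0.006, -0.869, -0.496]]
wrist_force: [-4.5, 3.5, 10.4]
gripper_width: 0.499
```

Contact (about 13 N up). Ease off, release, back straight out.

```bash
python3 -m creep '[[0,-1,-0.6,0,0,0,0],[0,0,0,0,0,0,0],[0,0,0,0,0,0,0.65],[0,0,0,0,0,0,0.65],[0,0,0,0,0,0,0.9],[0,0,0,0,0,0,1],[0,0,0,0,0,0,1],[0,0,0,0,0,0,1],[0,0,0,0,0,0,1],[0,0,0,0,0,0,1]]'
python3 -m creep '[[0,0,-10,0,0,0,1],[0,0,-20,0,0,0,1],[0,0,-30,0,0,0,1],[0,0,-40,0,0,0,1],[0,-40,-10,0,0,0,1],[0,-50,0,0,0,0,1],[0,0,0,-10,0,0,1],[0,0,0,-10,0,0,1],[0,0,0,-10,0,0,1],[0,0,0,-10,0,0,1]]'
python3 - <<'E'
from h import *
s=sense();print(s["joints"],s["tcp_pos"])
for n in("side","top","wrist"):
    c=capture(n); cv2.imwrite(f"pics/{n}5.png",c["color"]); np.save(f"{n}5.npy",c,allow_pickle=True)
    for k,z in dict(sleeve=.04,seat=.036,post_tip=.152).items():
        print(n,k,[(round(d["p"],2),np.round(d["xy"]),np.round(ray(c,d["xy"],z),3)) for d in find_in(n,k)[:2]])
E
```

```text
time_s: 15.8
tcp_pos: [0.4178, 0.1862, 0.0316]
ee_rot: [[-0.939, -0.167, 0.299], [-0.343, 0.471, -0.813], [-0.005, -0.866, -0.5]]
wrist_force: [-0.4, 0.1, -0.0]
gripper_width: 0.996
time_s: 17.05
tcp_pos: [0.3996, 0.234, 0.1654]
ee_rot: [[-0.939, -0.322, 0.121], [-0.344, 0.885, -0.313], [-0.006, -0.336, -0.942]]
wrist_force: [0.7, 1.1, -0.4]
gripper_width: 0.999
[ 60.43930899  13.07622401 -30.61569237  17.43519815 -60.20149576
 -50.9231319 ] [0.39961964 0.23403744 0.16543998]
side sleeve [(0.65, array([170., 199.]), array([0.403, 0.215, 0.04 ])), (0.35, array([354., 215.]), array([ 0.774, -0.024,  0.04 ]))]
side seat [(0.79, array([251., 238.]), array([0.53 , 0.023, 0.036]))]
side post_tip [(0.64, array([250., 237.]), array([ 0.497, -0.058,  0.152]))]
top sleeve [(0.74, array([190., 291.]), array([0.411, 0.205, 0.04 ]))]
top seat [(0.85, array([256., 240.]), array([0.534, 0.038, 0.036]))]
top post_tip [(0.71, array([255., 236.]), array([0.535, 0.037, 0.152]))]
wrist sleeve [(0.94, array([283., 194.]), array([0.415, 0.193, 0.04 ]))]
wrist seat [(0.63, array([223.,  32.]), array([0.518, 0.07 , 0.036]))]
wrist post_tip [(0.83, array([223.,  33.]), array([0.476, 0.126, 0.152]))]
```

View pics/wrist5.png

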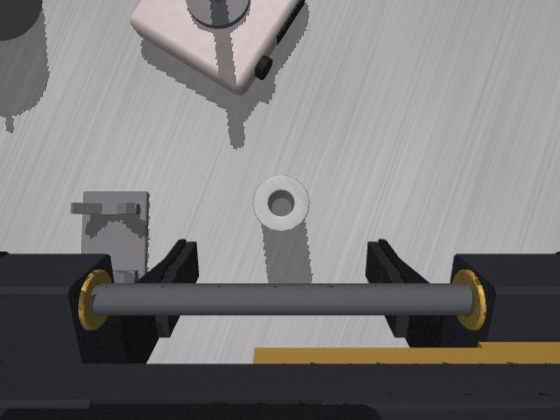

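Sleeve stands freely: ring centre at (280.5, 203.5) px. Straighten the tool and compute the regrasp.

```bash
python3 -m creep '[[0,0,-10,-10,0,0,1],[0,0,-10,-9.5,0,0,1],[0,0,0,0,0,0,1],[0,0,0,0,0,0,1],[0,0,0,0,0,0,1],[0,0,0,0,0,0,1],[0,0,0,0,0,0,1],[0,0,0,0,0,0,1],[0,0,0,0,0,0,1],[0,0,0,0,0,0,1]]'
python3 - <<'E'
from h import *
print(ray(np.load("wrist5.npy",allow_pickle=True).item(),(280.5,203.5),.08))
c=capture("wrist"); cv2.imwrite("pics/w6.png",c["color"]); np.save("w6.npy",c,allow_pickle=True)
g=cv2.cvtColor(c["color"],cv2.COLOR_BGR2GRAY)
P=proj(c,[.4125,.2016,.08]);print(P)
# ring fit: contour of bright blob near P, top face & bore by Hough
x0,y0=(P-60).astype(int); roi=cv2.resize(g[max(y0,0):y0+120,max(x0,0):x0+120],None,fx=4,fy=4,interpolation=cv2.INTER_CUBIC)
h=cv2.HoughCircles(cv2.medianBlur(roi,5),cv2.HOUGH_GRADIENT,1.5,20,param1=100,param2=30,minRadius=30,maxRadius=150)
for q in h[0][:5]:
    uv=(q[0]/4+max(x0,0)-.4,q[1]/4+max(y0,0)-.4); print(uv,q[2]/4,ray(c,uv,.08))
print(tool([.4125,.2016,.08]),np.round(sense()["ee_rot"],4).tolist())
cv2.imwrite("pics/roi6.png",roi)
E
```

```text
time_s: 18.9
tcp_pos: [0.3981, 0.238, 0.1838]
ee_rot: [[-0.939, -0.343, 0.008], [-0.343, 0.939, -0.007], [-0.005, -0.009, -1.0]]
wrist_force: [-0.7, -0.2, 0.7]
gripper_width: 1.001
[0.4130296  0.20289437 0.08      ]
[282.17086654 154.32438574]
(np.float64(281.7875), np.float64(153.4125)) 27.6375 [0.41302061 0.20103946 0.08      ]
(np.float64(281.7875), np.float64(144.0375)) 22.7625 [0.41548784 0.19428427 0.08      ]
(np.float64(275.0375), np.float64(156.0375)) 33.375 [0.41723639 0.20474717 0.08      ]
(np.float64(287.0375), np.float64(151.9125)) 32.25 [0.40960961 0.19855844 0.08      ]
(np.float64(288.1625), np.float64(157.1625)) 20.5125 [0.40737963 0.2020707  0.08      ]
[ -0.48185794 -38.21962365 104.13633429] [[-0.9394, -0.3427, 0.0077], [-0.3428, 0.9394, -0.0066], [-0.005, -0.0088, -0.9999]]
```

```bash
python3 -m creep '[[-0.7,-20,0,-0.5,0.3,0,1],[-0.7,-19.6,0,0,0,0,1],[0,0,30,0,0,0,1],[0,0,40,0,0,0,1],[0,0,30,0,0,0,1],[0,0,20,0,0,0,1],[0,0,11.8,0,0,0,1],[0,0,0,0,0,0,1],[0,0,0,0,0,0,1],[0,0,0,0,0,0,0.6]]'
python3 -c "
from h import *;s=sense();print(tool([.413,.2013,.052]),s['ee_rot'])"
```

```text
time_s: 20.2
tcp_pos: [0.4134, 0.2017, 0.0529]
ee_rot: [[-0.939, -0.343, 0.001], [-0.343, 0.939, 0.001], [-0.001, 0.001, -1.0]]
wrist_force: [0.6, 0.5, -0.2]
gripper_width: 0.947
[ 0.5279356  -0.28537374  0.94549084] [[-9.39342340e-01 -3.42979203e-01  1.11127096e-03]
 [-3.42978067e-01  9.39342774e-01  1.09462304e-03]
 [-1.41929729e-03  6.47084197e-04 -9.99998783e-01]]
```

```bash
python3 -m creep '[[0,0,0,0,0,0,0],[0,0,0,0,0,0,0],[0,0,0,0,0,0,0],[0,0,0,0,0,0,0],[0,0,0,0,0,0,0],[0,0,-15,0,0,0,0],[0,0,-45,0,0,0,0],[0,0,-55,0,0,0,0],[0,0,-45,0,0,0,0],[0,0,-20,0,0,0,0]]'
python3 -m creep '[[-10,-20,0,0,0,0,0],[-10,-20,0,0,0,0,0],[-10,-20,0,0,0,0,0],[-10,-20,0,0,0,0,0],[-10,-20,0,0,0,0,0],[-7,-15,0,0,0,0,0],[0,0,0,0,0,0,0],[0,0,0,0,0,0,0],[0,0,0,0,0,0,0],[0,0,0,0,0,0,0]]'
python3 - <<'E'
from h import *
c=capture("wrist"); cv2.imwrite("pics/w7.png",c["color"]); np.save("w7.npy",c,allow_pickle=True)
for k,z in dict(seat=.036,post_tip=.152,sleeve=.25).items():
    print(k,[(round(d["p"],2),np.round(d["xy"]),np.round(ray(c,d["xy"],z),4)) for d in find_in("wrist",k)[:2]])
print(proj(c,[.534,.038,.152]),proj(c,[.534,.038,.036]),sense()["gripper_width"])
E
```

```text
time_s: 21.45
tcp_pos: [0.4133, 0.2018, 0.2343]
ee_rot: [[-0.939, -0.343, 0.002], [-0.343, 0.939, 0.003], [-0.003, 0.002, -1.0]]
wrist_force: [0.1, -0.2, -4.0]
gripper_width: 0.503
time_s: 22.7
tcp_pos: [0.5057, 0.1132, 0.2322]
ee_rot: [[-0.939, -0.344, -0.0], [-0.344, 0.939, -0.0], [0.0, 0.0, -1.0]]
wrist_force: [0.3, 0.5, -3.0]
gripper_width: 0.503
seat [(0.71, array([280.,  92.]), array([0.5375, 0.0334, 0.036 ]))]
post_tip [(0.64, array([281.,  93.]), array([0.5352, 0.0358, 0.152 ]))]
sleeve [(0.91, array([280., 252.]), array([0.5112, 0.1024, 0.25  ])), (0.23, array([279.,  92.]), array([0.5355, 0.0372, 0.25  ]))]
[281.9095258   97.09481411] [281.80272686  98.16426409] 0.5046281105439921
```

View pics/w7.png

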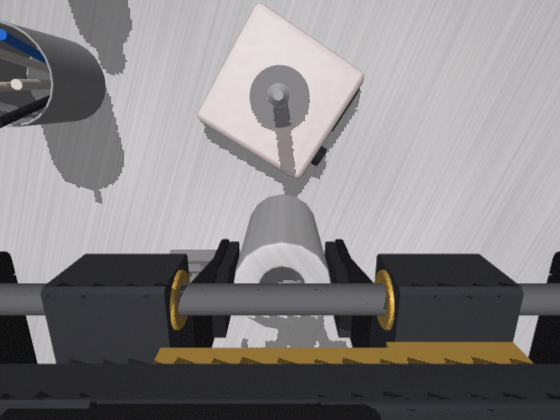

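Post tip is at (278.5, 95) px, boss centre (279, 97.5), and the sleeve hangs straight in the jaws.

```bash
python3 - <<'E'
from h import *
c=np.load("w7.npy",allow_pickle=True).item()
g=cv2.cvtColor(c["color"],cv2.COLOR_BGR2GRAY)
for r in (84,88,92,96,100): print(r,g[r,262:298].tolist())
print("col279",g[60:135,279].tolist()); print("row97",g[112,244:316].tolist())
for uv,z in (((278.5,94),.152),((279,97.5),.036)): print(ray(c,uv,z),tool(ray(c,uv,z)))
E
```

```text
84 [133, 133, 133, 134, 133, 133, 134, 134, 133, 132, 144, 156, 159, 161, 167, 166, 165, 163, 160, 158, 156, 148, 140, 135, 134, 133, 135, 133, 134, 134, 132, 132, 133, 134, 133, 133]
88 [134, 132, 134, 133, 134, 133, 141, 150, 159, 159, 161, 162, 163, 164, 164, 163, 161, 161, 158, 152, 151, 146, 144, 141, 138, 147, 138, 132, 132, 132, 132, 131, 132, 133, 133, 134]
92 [132, 133, 132, 132, 132, 147, 146, 146, 146, 149, 153, 158, 165, 165, 167, 166, 169, 170, 169, 166, 147, 129, 124, 122, 122, 124, 125, 138, 135, 134, 132, 131, 134, 134, 134, 134]
96 [134, 133, 133, 134, 140, 130, 127, 128, 129, 126, 130, 147, 162, 167, 169, 169, 167, 168, 169, 170, 169, 119, 100, 100, 101, 103, 106, 114, 131, 133, 131, 135, 134, 132, 132, 133]
100 [132, 132, 133, 132, 134, 134, 120, 113, 111, 109, 107, 103, 101, 107, 117, 127, 129, 120, 103, 87, 80, 82, 83, 88, 89, 95, 129, 134, 133, 134, 133, 134, 135, 135, 133, 134]
col279 [223, 225, 224, 224, 210, 158, 134, 133, 133, 134, 134, 133, 133, 134, 134, 134, 134, 134, 134, 133, 133, 133, 134, 156, 163, 162, 163, 163, 161, 158, 166, 171, 170, 167, 169, 168, 168, 168, 168, 170, 120, 87, 85, 83, 85, 87, 98, 93, 86, 86, 84, 86, 86, 84, 85, 85, 84, 83, 83, 84, 82, 85, 85, 85, 85, 81, 84, 104, 130, 136, 136, 137, 136, 136, 136]
row97 [219, 219, 220, 220, 220, 221, 221, 221, 163, 137, 135, 132, 134, 133, 134, 132, 133, 134, 132, 133, 134, 133, 135, 134, 135, 134, 135, 132, 134, 98, 84, 86, 85, 86, 85, 86, 86, 86, 86, 85, 85, 85, 83, 83, 84, 126, 132, 132, 131, 133, 131, 134, 133, 131, 132, 132, 134, 133, 134, 132, 131, 132, 133, 135, 204, 216, 216, 214, 215, 216, 214, 214]
[0.53683094 0.03692232 0.152     ] [ -2.9789581  -82.08544341  80.21310821]
[0.53683651 0.03836479 0.036     ] [ -3.50561837 -80.72218156 196.21287074]
```

```bash
python3 -c "
import cv2
a=cv2.imread('pics/w7.png')[55:145,235:325]
cv2.imwrite('pics/w7c.png',cv2.resize(a,(540,540),interpolation=cv2.INTER_CUBIC))"
```

```text
(no output)
```

View pics/w7c.png

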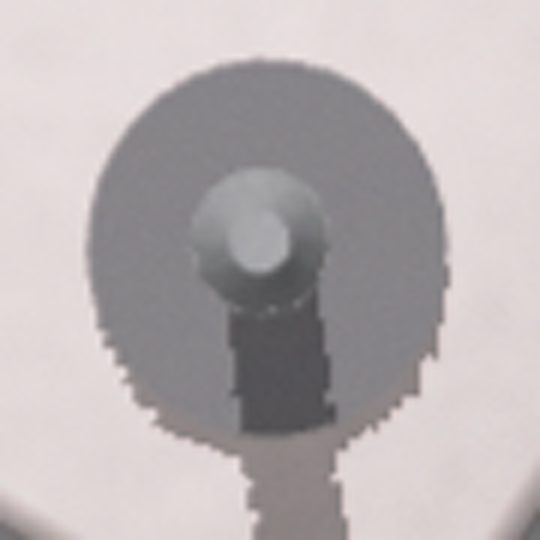

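```bash
python3 -m creep '[[-1,-20,0,0,0,0,0],[-1,-24,0,0,0,0,0],[-1,-22,0,0,0,0,0],[-0.5,-15.7,0,0,0,0,0],[0,0,0,0,0,0,0],[0,0,10,0,0,0,0],[0,0,12,0,0,0,0],[0,0,6,0,0,0,0],[0,0,4,0,0,0,0],[0,0,0,0,0,0,0]]'
python3 -c "
from h import *;s=sense();print(tool([.5371,.0372,.09]),s['wrist_force'],s['moment'],s['ee_rot'])"
```

```text
time_s: 24.15
tcp_pos: [0.5372, 0.0374, 0.1999]
ee_rot: [[-0.939, -0.343, -0.001], [-0.343, 0.939, -0.0], [0.001, -0.0, -1.0]]
wrist_force: [-0.6, 0.2, -3.2]
gripper_width: 0.504
[ 4.21852173e-02 -1.26941939e-01  1.09865677e+02] [-0.60275795  0.22846035 -3.1600781 ] [ 0.06758401 -0.07139095  0.02536118] [[-9.39309412e-01 -3.43070320e-01 -7.64179638e-04]
 [-3.43070046e-01  9.39309706e-01 -4.69144739e-04]
 [ 8.78750987e-04 -1.78504925e-04 -9.99999598e-01]]
```

```bash
python3 -m creep '[[0,0,4,0,0,0,0],[0,0,4,0,0,0,0],[0,0,6,0,0,0,0],[0,0,6,0,0,0,0],[0,0,8,0,0,0,0],[0,0,8,0,0,0,0],[0,0,8,0,0,0,0],[0,0,0,0,0,0,0],[0,0,0,0,0,0,0],[0,0,0,0,0,0,0]]'
```

```text
time_s: 25.4
tcp_pos: [0.5375, 0.0373, 0.1565]
ee_rot: [[-0.939, -0.343, 0.001], [-0.343, 0.939, -0.0], [-0.0, -0.0, -1.0]]
wrist_force: [0.3, -1.1, -3.4]
gripper_width: 0.504
```

```bash
python3 -m creep '[[0,0,10,0,0,0,0],[0,0,14,0,0,0,0],[0,0,14,0,0,0,0],[0,0,12,0,0,0,0],[0,0,8,0,0,0,0],[0,0,4,0,0,0,0],[0,0,2,0,0,0,0],[0,0,0,0,0,0,0],[0,0,1,0,0,0,0],[0,0,0,0,0,0,0]]'
```

```text
time_s: 26.65
tcp_pos: [0.5373, 0.0373, 0.0913]
ee_rot: [[-0.939, -0.343, 0.0], [-0.343, 0.939, -0.0], [-0.0, -0.0, -1.0]]
wrist_force: [0.4, 0.4, -3.1]
gripper_width: 0.502
```

```bash
python3 -m creep '[[0,0,1,0,0,0,0],[0,0,0,0,0,0,0],[0,0,1,0,0,0,0],[0,0,0,0,0,0,0],[0,0,0.5,0,0,0,0],[0,0,0,0,0,0,0],[0,0,0,0,0,0,0],[0,0,0,0,0,0,0],[0,0,0,0,0,0,0],[0,0,0,0,0,0,0]]'
```

```text
time_s: 27.9
tcp_pos: [0.5372, 0.0373, 0.0886]
ee_rot: [[-0.939, -0.343, -0.0], [-0.343, 0.939, -0.0], [0.0, -0.0, -1.0]]
wrist_force: [-0.5, -0.5, -3.2]
gripper_width: 0.504
```

```bash
python3 -m creep '[[0,0,0.5,0,0,0,0],[0,0,0,0,0,0,0],[0,0,0.5,0,0,0,0],[0,0,0,0,0,0,0],[0,0,0.3,0,0,0,0],[0,0,0,0,0,0,0],[0,0,0,0,0,0,0],[0,0,0,0,0,0,0],[0,0,0,0,0,0,0],[0,0,0,0,0,0,0]]'
```

```text
time_s: 29.15
tcp_pos: [0.5373, 0.0372, 0.0881]
ee_rot: [[-0.939, -0.343, 0.0], [-0.343, 0.939, -0.0], [-0.0, -0.0, -1.0]]
wrist_force: [-3.0, -0.1, 5.7]
gripper_width: 0.503
```

Seated (about 9 N up-force at the home height). Release, rise, go and look at the deck.

```bash
python3 -m creep '[[0,0,-0.7,0,0,0,0],[0,0,0,0,0,0,0.7],[0,0,0,0,0,0,1],[0,0,0,0,0,0,1],[0,0,0,0,0,0,1],[0,0,-10,0,0,0,1],[0,0,-40,0,0,0,1],[0,0,-50,0,0,0,1],[0,0,-40,0,0,0,1],[0,0,0,0,0,0,1]]'
python3 -m creep '[[36,-27,0,0,0,0,1],[36,-27,0,0,0,0,1],[36,-27,0,0,0,0,1],[36,-28,0,0,0,0,1],[36,-28,0,0,0,0,1],[0,0,0,0,0,0,1],[0,0,0,0,0,0,1],[0,0,0,0,0,0,1],[0,0,0,0,0,0,1],[0,0,0,0,0,0,1]]'
python3 - <<'E'
from h import *
c=capture("wrist"); cv2.imwrite("pics/w8.png",c["color"]); np.save("w8.npy",c,allow_pickle=True)
c2=capture("side"); cv2.imwrite("pics/s8.png",c2["color"]); 
print([(round(d["p"],2),np.round(d["xy"]),ray(c,d["xy"],.018)) for d in find_in("wrist","deck")[:2]])
for z in (.036,.116): print("side sleeve z",z,proj(c2,[.537,.037,z]))
a=c2["color"][150:280,180:310]
cv2.imwrite("pics/c8.png",np.hstack([cv2.resize(c["color"][:300,100:460],(480,400)),cv2.resize(a,(300,300)) if 0 else cv2.copyMakeBorder(cv2.resize(a,(310,310),interpolation=cv2.INTER_CUBIC),0,90,0,0,0)]))
E
```

```text
time_s: 30.4
tcp_pos: [0.5394, 0.0378, 0.2328]
ee_rot: [[-0.939, -0.343, 0.009], [-0.343, 0.939, 0.002], [-0.009, -0.001, -1.0]]
wrist_force: [-0.1, -0.5, -0.9]
gripper_width: 0.999
time_s: 31.65
tcp_pos: [0.4154, -0.1527, 0.228]
ee_rot: [[-0.939, -0.344, -0.001], [-0.344, 0.939, -0.0], [0.001, -0.0, -1.0]]
wrist_force: [0.8, -0.1, -0.0]
gripper_width: 1.004
[(0.66, array([287.,  86.]), array([ 0.44285122, -0.24058254,  0.018     ]))]
side sleeve z 0.036 [251.15570819 232.79711074]
side sleeve z 0.116 [249.4373412  209.50861025]
```

View pics/c8.png

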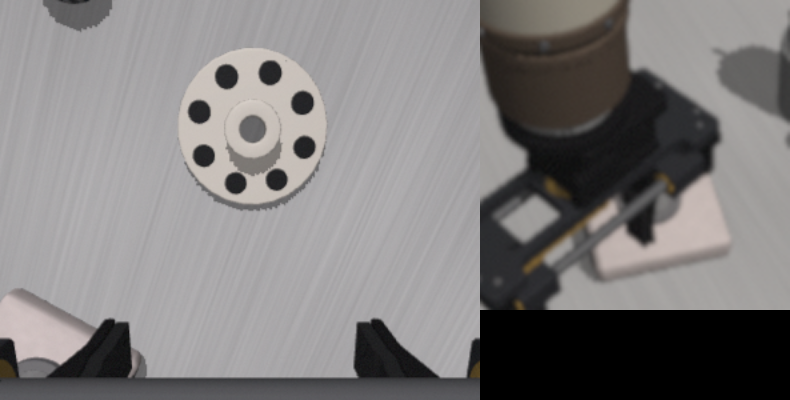

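Deck: bore centre at about (289.7, 96.7) px, plate centre about (289.4, 95). The arm hides the mixer in the side view.

```bash
python3 - <<'E'
from h import *
c=np.load("w8.npy",allow_pickle=True).item()
for uv,z in (((289.7,96.5),.024),((289.3,94.7),.008)): print(ray(c,uv,z),tool(ray(c,uv,z)))
hsv=cv2.cvtColor(c["color"],cv2.COLOR_BGR2LAB)[:200,200:380].astype(int)
print(hsv[95,50],hsv[95,10],hsv[60,90])
m=((hsv[...,2]>hsv[10,20,2]+3)).astype(np.uint8); m=cv2.morphologyEx(m,cv2.MORPH_CLOSE,np.ones((5,5)))
cn=max(cv2.findContours(m,cv2.RETR_EXTERNAL,cv2.CHAIN_APPROX_NONE)[0],key=cv2.contourArea)
e=cv2.fitEllipse(cv2.convexHull(cn)); print(e); print(tool(ray(c,(e[0][0]+200,e[0][1]),.008)))
E
```

```text
[ 0.43670842 -0.23223842  0.024     ] [  7.02133475 -81.81655647 204.10337745]
[ 0.43745547 -0.23408111  0.008     ] [  6.94544296 -83.80143718 220.10363062]
[201 130 133] [176 129 127] [202 129 132]
((88.64230346679688, 94.13812255859375), (111.62699127197266, 117.03750610351562), 2.7271194458007812)
[  6.24543368 -84.36831059 220.10341415]
```

```bash
python3 -m creep '[[2.3,-28,0,0,0,0,1],[2.3,-28,0,0,0,0,1],[2.2,-26.8,0,0,0,0,1],[0,0,40,0,0,0,1],[0,0,50,0,0,0,1],[0,0,40,0,0,0,1],[0,0,20,0,0,0,1],[0,0,0,0,0,0,1],[0,0,0,0,0,0,1],[0,0,0,0,0,0,1]]'
python3 - <<'E'
from h import *
c=capture("wrist"); cv2.imwrite("pics/w9.png",c["color"]); np.save("w9.npy",c,allow_pickle=True)
g=cv2.cvtColor(c["color"],cv2.COLOR_BGR2GRAY); s=sense()
for X in([.4371,-.2332,.024],[.4371,-.2332,.008]): print(proj(c,X),tool(X))
for z in(.024,.008):
  P=proj(c,[.4371,-.2332,z]).astype(int)
  print(z,P,"row",g[P[1],P[0]-100:P[0]+100:4].tolist()); print("col",g[P[1]-60:P[1]+40:3,P[0]].tolist())
E
```

```text
time_s: 33.05
tcp_pos: [0.4381, -0.2334, 0.0794]
ee_rot: [[-0.939, -0.343, 0.002], [-0.343, 0.939, -0.001], [-0.002, -0.002, -1.0]]
wrist_force: [0.1, -0.8, -0.9]
gripper_width: 1.001
[284.39020582 223.14224972] [ 0.76061821  0.54320613 55.2779604 ]
[284.26265571 215.52765117] [ 0.7891009   0.56673705 71.27791774]
0.024 [284 223] row [177, 177, 174, 172, 175, 203, 203, 203, 204, 201, 203, 202, 202, 202, 201, 202, 202, 175, 202, 202, 200, 172, 79, 109, 109, 107, 105, 108, 93, 197, 200, 201, 199, 189, 201, 199, 198, 201, 199, 129, 141, 198, 200, 199, 199, 194, 177, 172, 171, 177]
col [204, 204, 203, 203, 203, 203, 202, 202, 202, 146, 156, 209, 206, 201, 200, 195, 109, 108, 109, 109, 107, 106, 157, 152, 148, 164, 208, 202, 200, 197, 170, 123, 122, 123]
0.008 [284 215] row [174, 178, 175, 175, 177, 204, 203, 204, 203, 204, 203, 203, 203, 202, 201, 201, 202, 182, 206, 203, 201, 198, 128, 107, 106, 109, 106, 104, 183, 199, 201, 201, 197, 201, 200, 201, 200, 200, 200, 200, 199, 200, 200, 199, 199, 199, 168, 178, 170, 173]
col [204, 204, 203, 204, 203, 202, 203, 203, 202, 201, 202, 191, 148, 201, 207, 202, 202, 199, 184, 108, 109, 111, 109, 106, 128, 181, 147, 150, 204, 201, 201, 199, 196, 135]
```

```bash
python3 -m creep '[[0.8,1.4,20,0,0,0,1],[0,0,20,0,0,0,1],[0,0,14,0,0,0,1],[0,0,8,0,0,0,1],[0,0,4,0,0,0,1],[0,0,2,0,0,0,1],[0,0,0,0,0,0,1],[0,0,0,0,0,0,1],[0,0,0,0,0,0,0],[0,0,0,0,0,0,0]]'
python3 -c "
from h import *;s=sense();print(tool([.4368,-.2323,.011]))"
```

```text
time_s: 34.35
tcp_pos: [0.436, -0.2323, 0.0103]
ee_rot: [[-0.939, -0.343, 0.0], [-0.343, 0.939, -0.0], [0.0, -0.0, -1.0]]
wrist_force: [0.7, 0.2, 0.1]
gripper_width: 0.853
[-0.77273149 -0.32668986 -0.7208974 ]
```

```bash
python3 -m creep '[[0,0,0,0,0,0,0],[0,0,0,0,0,0,0],[0,0,0,0,0,0,0],[0,0,0,0,0,0,0],[0,0,-15,0,0,0,0],[0,0,-45,0,0,0,0],[0,0,-55,0,0,0,0],[0,0,-45,0,0,0,0],[0,0,-20,0,0,0,0],[0,0,0,0,0,0,0]]'
python3 -m creep '[[-20,23,0,0,0,0,0],[-35,41,0,0,0,0,0],[-40,47,0,0,0,0,0],[-40,47,0,0,0,0,0],[-32,37,0,0,0,0,0],[-20.6,23.5,0,0,0,0,0],[0,0,0,0,0,0,0],[0,0,0,0,0,0,0],[0,0,0,0,0,0,0],[0,0,0,0,0,0,0]]'
python3 - <<'E'
from h import *
s=sense(); print("tool to post",tool([.5372,.0373,.126]),s["ee_rot"])
c=capture("wrist"); cv2.imwrite("pics/w10.png",c["color"]); np.save("w10.npy",c,allow_pickle=True)
g=cv2.cvtColor(c["color"],cv2.COLOR_BGR2GRAY)
X=s["tcp_pos"]+np.array([0,0,.024-.0103]); P=proj(c,X); print(P); P=P.astype(int)
print("row",P[0]-40,g[P[1],P[0]-40:P[0]+40:2].tolist()); print("col",P[1]-60,g[P[1]-60:P[1]+40:2,P[0]].tolist())
E
```

```text
time_s: 35.6
tcp_pos: [0.4364, -0.2322, 0.1912]
ee_rot: [[-0.939, -0.343, 0.003], [-0.343, 0.939, -0.001], [-0.003, -0.001, -1.0]]
wrist_force: [0.6, -0.5, -2.7]
gripper_width: 0.499
time_s: 36.85
tcp_pos: [0.5369, 0.0365, 0.1899]
ee_rot: [[-0.94, -0.342, -0.001], [-0.342, 0.94, -0.0], [0.001, -0.0, -1.0]]
wrist_force: [0.2, -0.1, -1.5]
gripper_width: 0.498
tool to post [-0.60258431  0.63254164 63.94424999] [[-9.39836267e-01 -3.41624711e-01 -5.89322187e-04]
 [-3.41624603e-01  9.39836450e-01 -2.77438917e-04]
 [ 6.48646462e-04 -5.94201975e-05 -9.99999788e-01]]
[283.62543397 271.30254798]
row 243 [222, 221, 220, 220, 220, 219, 220, 219, 212, 104, 100, 114, 123, 172, 198, 176, 172, 171, 170, 169, 170, 173, 175, 184, 193, 195, 156, 149, 140, 130, 161, 221, 219, 219, 220, 219, 219, 219, 219, 219]
col 211 [220, 220, 219, 219, 175, 164, 165, 166, 169, 220, 227, 222, 223, 221, 220, 219, 219, 219, 218, 211, 154, 129, 126, 121, 120, 120, 121, 121, 120, 160, 170, 189, 192, 162, 164, 168, 106, 75, 83, 89, 98, 100, 104, 106, 107, 108, 106, 104, 100, 95]
```

```bash
python3 - <<'E'
from h import *
c=np.load("w10.npy",allow_pickle=True).item(); s=sense();R=np.array(s["ee_rot"]);t=np.array(s["tcp_pos"])
for oz,n in((.0137,"top"),(-.0103,"bot")):
    for v,k in(((0,-.01),"far"),((.01,0),"right"),((-.01,0),"left"),((0,-.022),"hubfar")):
        print(n,k,proj(c,t+R@[v[0],v[1],0]+[0,0,oz]))
print("tip",[proj(c,np.array([.5372,.0373,.152])+R@[a,b,0]) for a,b in((-.0035,0),(.0035,0),(0,-.0035),(0,.0035))])
print("taper",[proj(c,np.array([.5372,.0373,.146])+R@[a,b,0]) for a,b in((-.008,0),(.008,0),(0,-.008))])
g=cv2.cvtColor(c["color"],cv2.COLOR_BGR2GRAY)
for r in range(250,288,3): print(r,g[r,254:312:2].tolist())
E
```

```text
top far [283.33813249 252.35174252]
top right [304.25899086 271.56942993]
top left [262.35713918 271.57593565]
top hubfar [283.37497089 228.37107391]
bot far [283.09882047 233.402219  ]
bot right [301.45374041 250.54838721]
bot left [264.69855405 250.55314184]
bot hubfar [283.12645443 212.11094195]
tip [array([276.58362272, 232.69926943]), array([287.83890843, 232.69806103]), array([282.2139957 , 227.41950289]), array([282.20863845, 237.92883935])]
taper [array([269.66374997, 229.23918785]), array([294.7170364 , 229.23660486]), array([282.19639407, 217.38280124])]
250 [222, 221, 220, 221, 219, 219, 219, 218, 217, 215, 212, 208, 201, 186, 199, 204, 205, 208, 214, 217, 219, 218, 219, 219, 219, 219, 219, 219, 219]
253 [221, 220, 220, 219, 219, 218, 218, 212, 188, 135, 124, 120, 121, 127, 129, 130, 131, 134, 137, 173, 209, 214, 218, 218, 218, 219, 219, 219, 219]
256 [220, 219, 219, 218, 218, 212, 200, 189, 117, 120, 119, 119, 115, 117, 120, 125, 128, 132, 134, 135, 133, 143, 206, 217, 219, 219, 218, 219, 219]
259 [220, 220, 219, 219, 210, 150, 191, 196, 193, 125, 119, 117, 118, 118, 119,
[... 675 characters left out ...]
, 205, 111, 115, 124, 131, 139, 145, 164, 181, 205, 204, 221, 225, 194, 188, 165, 157, 154, 152, 147, 137, 144, 221, 221, 220, 219]
277 [220, 220, 220, 217, 152, 121, 129, 135, 143, 149, 152, 155, 158, 159, 162, 163, 162, 161, 161, 160, 156, 154, 149, 146, 203, 224, 220, 220, 219]
280 [220, 220, 220, 219, 212, 151, 133, 140, 146, 151, 155, 160, 161, 163, 165, 165, 164, 163, 162, 161, 159, 156, 153, 205, 225, 221, 220, 219, 220]
283 [134, 135, 135, 134, 134, 135, 105, 94, 97, 100, 100, 102, 103, 103, 106, 104, 105, 104, 105, 104, 101, 101, 111, 141, 137, 135, 135, 134, 134]
286 [80, 81, 80, 79, 78, 80, 78, 79, 79, 80, 79, 81, 80, 80, 79, 82, 79, 80, 80, 80, 80, 82, 79, 80, 80, 80, 80, 80, 79]
```

```bash
python3 -m creep '[[-0.6,1,5,0,0,0,0],[0,0,10,0,0,0,0],[0,0,8,0,0,0,0],[0,0,4,0,0,0,0],[0,0,4,0,0,0,0],[0,0,4,0,0,0,0],[0,0,4,0,0,0,0],[0,0,4,0,0,0,0],[0,0,0,0,0,0,0],[0,0,0,0,0,0,0]]'
```

```text
time_s: 38.15
tcp_pos: [0.5376, 0.0385, 0.1472]
ee_rot: [[-0.939, -0.343, 0.0], [-0.343, 0.939, -0.0], [0.0, -0.0, -1.0]]
wrist_force: [-0.4, -0.3, -2.3]
gripper_width: 0.496
```

```bash
python3 -m creep '[[0.2,-0.5,5,0,0,0,0],[0,0,6,0,0,0,0],[0,0,4,0,0,0,0],[0,0,2,0,0,0,0],[0,0,1,0,0,0,0],[0,0,1,0,0,0,0],[0,0,0,0,0,0,0],[0,0,0.6,0,0,0,0],[0,0,0,0,0,0,0],[0,0,0,0,0,0,0]]'
```

```text
time_s: 39.4
tcp_pos: [0.5374, 0.038, 0.1275]
ee_rot: [[-0.939, -0.343, -0.0], [-0.343, 0.939, -0.0], [0.0, -0.0, -1.0]]
wrist_force: [0.5, 0.5, -2.0]
gripper_width: 0.496
```

```bash
python3 -m creep '[[0,0,0.6,0,0,0,0],[0,0,0,0,0,0,0],[0,0,0.5,0,0,0,0],[0,0,0,0,0,0,0],[0,0,0.4,0,0,0,0],[0,0,0,0,0,0,0],[0,0,0,0,0,0,0],[0,0,0,0,0,0,0],[0,0,0,0,0,0,0],[0,0,0,0,0,0,0]]'
```

```text
time_s: 40.65
tcp_pos: [0.5375, 0.038, 0.1261]
ee_rot: [[-0.939, -0.343, -0.0], [-0.343, 0.939, -0.0], [0.0, -0.0, -1.0]]
wrist_force: [-1.6, -0.3, 1.5]
gripper_width: 0.498
```

Deck seated at the expected height. Release, rise, go towards the collar.

```bash
python3 -m creep '[[0,0,-0.5,0,0,0,0],[0,0,0,0,0,0,0.7],[0,0,0,0,0,0,1],[0,0,0,0,0,0,1],[0,0,0,0,0,0,1],[0,0,-10,0,0,0,1],[0,0,-35,0,0,0,1],[0,0,-45,0,0,0,1],[0,0,-10,0,0,0,1],[0,0,0,0,0,0,1]]'
python3 -m creep '[[21.5,-53.3,0,0,0,0,1],[21.5,-53.3,0,0,0,0,1],[21.5,-53.3,0,0,0,0,1],[21.5,-53.3,0,0,0,0,1],[21.5,-53.3,0,0,0,0,1],[21.5,-53.3,0,0,0,0,1],[0,0,0,0,0,-10,1],[0,0,0,0,0,-10,1],[0,0,0,0,0,-10,1],[0,0,0,0,0,-10,1]]'
python3 - <<'E'
from h import *
s=sense(); print(s["joints"])
c=capture("side"); cv2.imwrite("pics/s11.png",c["color"]); print([find_in("side",k)[:1] for k in("deck","sleeve")],proj(c,[.5372,.0373,.128]))
E
```

```text
time_s: 41.9
tcp_pos: [0.5376, 0.0382, 0.2273]
ee_rot: [[-0.939, -0.343, 0.002], [-0.343, 0.939, 0.001], [-0.002, 0.0, -1.0]]
wrist_force: [0.9, 0.2, -0.8]
gripper_width: 0.999
time_s: 43.15
tcp_pos: [0.525, -0.3064, 0.2243]
ee_rot: [[-0.495, -0.869, -0.004], [-0.869, 0.495, 0.001], [0.001, 0.004, -1.0]]
wrist_force: [0.4, -0.7, -0.5]
gripper_width: 0.998
[-1.50310229e+01  2.04261156e+01 -1.74000786e+00 -1.44099655e-02
 -6.80777248e+01  7.53892984e+01]
[[], [{'xy': [246.6, 232.8], 'p': 0.68}]] [249.1900053  205.64718538]
```

```bash
python3 -m creep '[[0,0,0,0,0,-10,1],[0,0,0,0,0,-10,1],[0,0,0,0,0,-10,1],[0,0,0,0,0,-5,1],[0,0,0,0,0,0,1],[0,0,0,0,0,0,1],[0,0,0,0,0,0,1],[0,0,0,0,0,0,1],[0,0,0,0,0,0,1],[0,0,0,0,0,0,1]]'
python3 - <<'E'
from h import *
c=capture("wrist"); cv2.imwrite("pics/w12.png",c["color"]); np.save("w12.npy",c,allow_pickle=True)
f=find_in("wrist","collar")[:2]; print([(d,ray(c,d["xy"],.01)) for d in f])
print("rack",[(d["p"],ray(c,d["xy"],.05)) for d in find_in("wrist","tube_rack")[:1]])
g=cv2.cvtColor(c["color"],cv2.COLOR_BGR2GRAY); x,y=np.array(f[0]["xy"]).astype(int)
print("row",g[y,x-60:x+60:2].tolist()); print("col",g[max(y-60,0):y+60:2,x].tolist(),max(y-60,0))
s=sense();print(s["tcp_pos"],np.round(s["ee_rot"],3).tolist())
cc=capture("side"); d=capture("top")
a=c["color"][max(y-75,0):max(y-75,0)+150,x-75:x+75]
b=cc["color"][170:290,190:310]; t=d["color"][170:290,210:330]
cv2.imwrite("pics/c12.png",np.hstack([cv2.resize(v,(260,260),interpolation=cv2.INTER_CUBIC) for v in(a,b,t)])); print(x,y)
E
```

```text
time_s: 44.55
tcp_pos: [0.5259, -0.3066, 0.2265]
ee_rot: [[0.088, -0.996, -0.0], [-0.996, -0.088, -0.0], [0.0, 0.0, -1.0]]
wrist_force: [-0.2, -0.1, 0.2]
gripper_width: 1.0
[({'xy': [277.7, 89.2], 'p': 0.82}, array([ 0.61550084, -0.29422961,  0.01      ]))]
rack []
row [169, 170, 170, 168, 168, 169, 168, 167, 169, 167, 169, 168, 170, 169, 136, 124, 100, 100, 100, 67, 76, 77, 75, 77, 77, 75, 75, 77, 77, 76, 77, 75, 73, 74, 75, 75, 76, 77, 75, 79, 77, 76, 80, 78, 82, 160, 167, 169, 169, 167, 171, 169, 169, 169, 170, 172, 172, 171, 173, 171]
col [172, 171, 170, 174, 173, 175, 174, 168, 170, 171, 170, 172, 167, 169, 167, 169, 171, 169, 172, 169, 168, 127, 76, 77, 75, 79, 77, 75, 74, 74, 77, 49, 98, 98, 102, 98, 98, 96, 99, 97, 99, 74, 76, 75, 77, 75, 75, 73, 74, 74, 84, 103, 173, 172, 172, 173, 173, 174, 173, 177] 29
[ 0.52590721 -0.30663404  0.22653356] [[0.088, -0.996, -0.0], [-0.996, -0.088, -0.0], [0.0, 0.0, -1.0]]
277 89
```

View pics/c12.png

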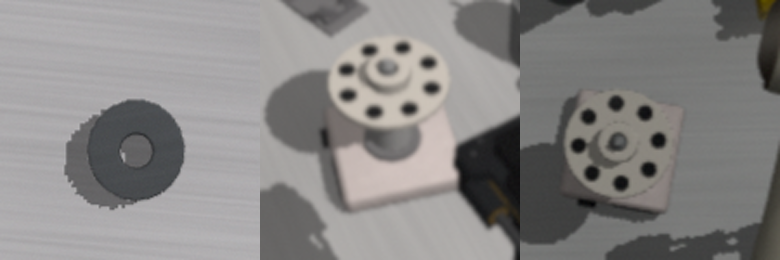

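Deck lies flat, hub up, on the sleeve in both the side and top views. Collar centre is at (280.4, 99.8) px in the wrist picture.

```bash
python3 - <<'E'
from h import *
c=np.load("w12.npy",allow_pickle=True).item()
g=cv2.cvtColor(c["color"],cv2.COLOR_BGR2GRAY)
m=((g>66)&(g<86)).astype(np.uint8)[40:160,220:340]; m=cv2.morphologyEx(m,cv2.MORPH_OPEN,np.ones((3,3)))
n,l,st,ce=cv2.connectedComponentsWithStats(m); i=1+np.argmax(st[1:,4]); print(st[i],ce[i]+[220,40])
cn=max(cv2.findContours((l==i).astype(np.uint8),cv2.RETR_EXTERNAL,cv2.CHAIN_APPROX_NONE)[0],key=cv2.contourArea); e=cv2.fitEllipse(cn); print(e)
for uv in((280.4,99.8),(e[0][0]+220,e[0][1]+40)): print(ray(c,uv,.018),tool(ray(c,uv,.018)))
E
```

```text
[  32   33   56   56 2111] [279.6684036  100.23780199]
((59.78111267089844, 60.22003173828125), (54.52490997314453, 55.418087005615234), 163.46914672851562)
[ 0.60517323 -0.29799117  0.018     ] [ -1.6642581  -79.74040819 208.53118532]
[ 0.60470354 -0.2973914   0.018     ] [ -2.30304311 -79.32534086 208.53112963]
```

```bash
python3 -m creep '[[-0.7,-26,0,0,0,0,1],[-0.7,-28,0,0,0,0,1],[-0.6,-25.5,0,0,0,0,1],[0,0,45,0,0,0,1],[0,0,55,0,0,0,1],[0,0,40,0,0,0,1],[0,0,10,0,0,0,1],[0,0,0,0,0,0,1],[0,0,0,0,0,0,1],[0,0,0,0,0,0,1]]'
python3 - <<'E'
from h import *
c=capture("wrist"); cv2.imwrite("pics/w13.png",c["color"]); np.save("w13.npy",c,allow_pickle=True)
g=cv2.cvtColor(c["color"],cv2.COLOR_BGR2GRAY); R=np.array(sense()["ee_rot"])
X=np.array([.605,-.2977,.02]); P=proj(c,X); print(P,tool(X)); P=P.astype(int)
for v in((0,-.029),(.029,0),(-.029,0),(0,-.01),(.01,0),(-.01,0),(0,.01)): print(v,proj(c,X+R@[v[0],v[1],0]))
print("row",P[0]-80,g[P[1],P[0]-80:P[0]+80:2].tolist()); print("col",P[1]-80,g[P[1]-80:P[1]+50:2,P[0]].tolist())
E
```

```text
time_s: 46.05
tcp_pos: [0.606, -0.298, 0.0786]
ee_rot: [[0.088, -0.996, 0.003], [-0.996, -0.088, -0.001], [0.002, -0.003, -1.0]]
wrist_force: [0.2, 0.3, 0.5]
gripper_width: 1.0
[281.4779169  223.45565231] [-0.32661774  0.79420654 58.20379373]
(0, -0.029) [281.47969328 181.86305766]
(0.029, 0) [324.09373667 223.46369819]
(-0.029, 0) [238.86075142 223.44760619]
(0, -0.01) [281.47851514 209.44833788]
(0.01, 0) [296.17317918 223.45842678]
(-0.01, 0) [266.78249462 223.45287782]
(0, 0.01) [281.47733302 237.12687478]
row 201 [177, 178, 179, 179, 179, 180, 179, 179, 180, 179, 180, 112, 109, 108, 109, 109, 111, 108, 109, 109, 74, 81, 79, 81, 80, 83, 80, 82, 80, 80, 82, 79, 82, 63, 58, 168, 113, 106, 107, 107, 107, 109, 106, 109, 108, 110, 79, 38, 63, 76, 79, 78, 81, 79, 80, 80, 79, 82, 81, 83, 83, 94, 175, 176, 176, 176, 177, 177, 176, 179, 177, 179, 178, 178, 178, 177, 179, 178, 175, 176]
col 143 [180, 183, 184, 185, 178, 180, 178, 177, 179, 183, 181, 178, 182, 181, 179, 180, 181, 185, 50, 49, 53, 83, 81, 83, 80, 83, 85, 80, 81, 77, 80, 80, 80, 77, 111, 107, 106, 107, 105, 108, 107, 106, 109, 66, 38, 44, 51, 43, 53, 51, 53, 54, 52, 53, 53, 51, 53, 51, 52, 48, 172, 180, 182, 182, 185]
```

```bash
python3 -m creep '[[-0.2,1.2,20,0,0,0,1],[0,0,22,0,0,0,1],[0,0,16,0,0,0,1],[0,0,9,0,0,0,1],[0,0,5,0,0,0,1],[0,0,2.5,0,0,0,1],[0,0,0,0,0,0,1],[0,0,0,0,0,0,1],[0,0,0,0,0,0,0],[0,0,0,0,0,0,0]]'
python3 -m creep '[[0,0,0,0,0,0,0],[0,0,0,0,0,0,0],[0,0,0,0,0,0,0],[0,0,0,0,0,0,0],[0,0,-15,0,0,0,0],[0,0,-45,0,0,0,0],[0,0,-60,0,0,0,0],[0,0,-50,0,0,0,0],[0,0,-20,0,0,0,0],[0,0,0,0,0,0,0]]'
```

```text
time_s: 47.35
tcp_pos: [0.6037, -0.2976, 0.0022]
ee_rot: [[0.088, -0.996, -0.0], [-0.996, -0.088, -0.0], [0.0, 0.0, -1.0]]
wrist_force: [0.8, 0.1, 0.7]
gripper_width: 0.852
time_s: 48.6
tcp_pos: [0.6044, -0.2977, 0.1948]
ee_rot: [[0.088, -0.996, 0.005], [-0.996, -0.088, -0.001], [0.002, -0.004, -1.0]]
wrist_force: [0.3, 0.5, -2.4]
gripper_width: 0.662
```

```bash
python3 -m creep '[[-30,3.3,0,0,0,0,0],[-50,5.5,0,0,0,0,0],[-60,6.6,0,0,0,0,0],[-60,6.6,0,0,0,0,0],[-60,6.6,0,0,0,0,0],[-50,5.5,0,0,0,0,0],[-30,3.3,0,0,0,0,0],[0,0,0,0,0,0,0],[0,0,0,0,0,0,0],[0,0,0,0,0,0,0]]'
python3 - <<'E'
from h import *
c=capture("wrist"); cv2.imwrite("pics/w14.png",c["color"]); s=sense();R=np.array(s["ee_rot"]);t=np.array(s["tcp_pos"])
g=cv2.cvtColor(c["color"],cv2.COLOR_BGR2GRAY)
print(tool([.5372,.0376,.1425]))
X=t+[0,0,.0175];P=proj(c,X)
for v in((0,0),(0,-.029),(.029,0),(-.029,0),(0,-.01),(.01,0),(-.01,0)): print(v,proj(c,X+R@[v[0],v[1],0]))
P=P.astype(int); print("row",P[0]-80,g[P[1],P[0]-80:P[0]+80:2].tolist()); print("col",P[1]-80,g[P[1]-80:P[1]+30:2,P[0]].tolist())
E
```

```text
time_s: 49.85
tcp_pos: [0.5363, 0.0368, 0.1913]
ee_rot: [[0.087, -0.996, -0.002], [-0.996, -0.087, -0.001], [0.001, 0.002, -1.0]]
wrist_force: [0.6, -0.1, -2.7]
gripper_width: 0.659
[-0.72269018 -0.90623388 48.97926362]
(0, 0) [282.43239156 277.00064069]
(0, -0.029) [282.49476321 218.31200028]
(0.029, 0) [344.50306072 277.02465253]
(-0.029, 0) [220.36281271 276.97662928]
(0, -0.01) [282.45316073 257.45787856]
(0.01, 0) [303.83594742 277.00892059]
(-0.01, 0) [261.02896535 276.99236085]
row 202 [30, 24, 30, 23, 32, 35, 40, 42, 37, 36, 58, 61, 59, 60, 59, 59, 60, 60, 61, 61, 58, 60, 58, 57, 58, 60, 59, 57, 58, 42, 39, 40, 42, 41, 45, 42, 42, 46, 45, 42, 44, 47, 45, 45, 44, 47, 49, 49, 47, 46, 46, 59, 58, 59, 59, 58, 59, 59, 59, 60, 59, 60, 61, 60, 59, 61, 61, 62, 61, 59, 38, 23, 28, 29, 25, 29, 25, 29, 28, 28]
col 197 [228, 228, 227, 226, 225, 108, 59, 60, 51, 60, 61, 83, 94, 93, 94, 93, 90, 91, 94, 94, 92, 93, 58, 59, 60, 55, 59, 61, 58, 56, 226, 226, 141, 40, 40, 40, 39, 40, 41, 40, 44, 48, 48, 47, 62, 77, 85, 93, 96, 102, 114, 124, 133, 127, 108]
```

```bash
python3 -m creep '[[-0.7,-0.5,8,0,0,0,0],[0,0,12,0,0,0,0],[0,0,8,0,0,0,0],[0,0,4,0,0,0,0],[0,0,4,0,0,0,0],[0,0,4,0,0,0,0],[0,0,3,0,0,0,0],[0,0,2,0,0,0,0],[0,0,0,0,0,0,0],[0,0,0,0,0,0,0]]'
```

```text
time_s: 51.15
tcp_pos: [0.5371, 0.0386, 0.1471]
ee_rot: [[0.088, -0.996, 0.0], [-0.996, -0.088, -0.0], [0.0, -0.0, -1.0]]
wrist_force: [0.0, -0.9, -1.8]
gripper_width: 0.656
```

```bash
python3 -m creep '[[0.8,0,1,0,0,0,0],[0,0,1,0,0,0,0],[0,0,0.7,0,0,0,0],[0,0,0,0,0,0,0],[0,0,0.7,0,0,0,0],[0,0,0,0,0,0,0],[0,0,0.5,0,0,0,0],[0,0,0,0,0,0,0],[0,0,0,0,0,0,0],[0,0,0,0,0,0,0]]'
```

```text
time_s: 52.4
tcp_pos: [0.537, 0.0378, 0.1431]
ee_rot: [[0.088, -0.996, -0.0], [-0.996, -0.088, -0.0], [0.0, 0.0, -1.0]]
wrist_force: [-0.2, -0.4, -1.8]
gripper_width: 0.658
```

```bash
python3 -m creep '[[0,0,0.6,0,0,0,0],[0,0,0,0,0,0,0],[0,0,0.6,0,0,0,0],[0,0,0,0,0,0,0],[0,0,0.4,0,0,0,0],[0,0,0,0,0,0,0],[0,0,0,0,0,0,0],[0,0,0,0,0,0,0],[0,0,0,0,0,0,0],[0,0,0,0,0,0,0]]'
```

```text
time_s: 53.65
tcp_pos: [0.5373, 0.0378, 0.142]
ee_rot: [[0.088, -0.996, 0.001], [-0.996, -0.088, -0.0], [0.0, -0.001, -1.0]]
wrist_force: [-1.9, 0.2, 4.8]
gripper_width: 0.656
```

Contact at the expected height. Release, rise and back away.

```bash
python3 -m creep '[[0,0,-0.5,0,0,0,0],[0,0,0,0,0,0,0.8],[0,0,0,0,0,0,1],[0,0,0,0,0,0,1],[0,0,0,0,0,0,1],[0,0,0,0,0,0,1],[0,0,-10,0,0,0,1],[0,0,-35,0,0,0,1],[0,0,-40,0,0,0,1],[0,0,0,0,0,0,1]]'
python3 -m creep '[[0,20,0,0,0,0,1],[0,30,0,0,0,0,1],[0,30,0,0,0,0,1],[0,0,0,0,0,0,1],[0,0,0,0,0,0,1],[0,0,0,0,0,0,1],[0,0,0,0,0,0,1],[0,0,0,0,0,0,1],[0,0,0,0,0,0,1],[0,0,0,0,0,0,1]]'
python3 - <<'E'
from h import *
s=sense();R=np.array(s["ee_rot"])
c=capture("wrist"); cv2.imwrite("pics/w15.png",c["color"])
g=cv2.cvtColor(c["color"],cv2.COLOR_BGR2GRAY)
X=np.array([.5372,.0376,.160]);P=proj(c,X)
for v in((0,0),(0,-.029),(0,.029),(.029,0),(-.029,0)): print(v,proj(c,X+R@[v[0],v[1],0]))
print("tip",proj(c,[.5372,.0376,.152]))
P=P.astype(int); print("row",P[0]-70,g[P[1],P[0]-70:P[0]+70:2].tolist()); print("col",P[1]-70,g[max(P[1]-70,0):P[1]+70:2,P[0]].tolist())
for n in("top","side"):
  capture(n); print(n,[(k,[(round(d["p"],2),d["xy"]) for d in find_in(n,k)[:1]]) for k in("collar","deck","sleeve","pen_pot","reagent","tube_rack")])
E
```

```text
time_s: 54.9
tcp_pos: [0.5393, 0.0383, 0.2315]
ee_rot: [[0.089, -0.996, 0.009], [-0.996, -0.089, 0.002], [-0.001, -0.009, -1.0]]
wrist_force: [-0.4, -1.0, -0.7]
gripper_width: 0.996
time_s: 56.15
tcp_pos: [0.4574, 0.0307, 0.2269]
ee_rot: [[0.088, -0.996, -0.0], [-0.996, -0.088, -0.0], [0.0, 0.0, -1.0]]
wrist_force: [-0.3, 0.4, -0.2]
gripper_width: 0.999
(0, 0) [282.47459684  98.80225097]
(0, -0.029) [282.51356219  49.32971458]
(0, 0.029) [282.43846542 144.67668537]
(0.029, 0) [328.04838317  98.81087422]
(-0.029, 0) [236.90314804  98.79362816]
tip [282.44803557  98.8515416 ]
row 212 [29, 33, 32, 30, 29, 29, 27, 30, 32, 28, 29, 118, 135, 78, 86, 86, 83, 85, 86, 85, 84, 86, 85, 86, 86, 83, 88, 64, 78, 68, 98, 89, 93, 154, 161, 162, 161, 161, 101, 78, 77, 82, 67, 62, 81, 84, 83, 84, 83, 85, 84, 85, 84, 86, 87, 87, 86, 126, 214, 92, 44, 42, 42, 41, 42, 42, 43, 43, 43, 40]
col 28 [43, 44, 44, 44, 42, 46, 44, 43, 45, 193, 215, 147, 86, 87, 88, 84, 85, 87, 87, 86, 85, 84, 85, 86, 86, 83, 79, 42, 75, 71, 91, 92, 131, 155, 158, 162, 158, 162, 134, 86, 92, 72, 101, 73, 82, 85, 85, 85, 85, 82, 83, 84, 81, 83, 82, 85, 85, 77, 189, 121, 38, 38, 39, 39, 38, 39, 39, 40, 39, 36]
top [('collar', [(0.8, [256.1, 234.6])]), ('deck', [(0.58, [261.9, 225.5])]), ('sleeve', []), ('pen_pot', [(0.75, [228.7, 150.2])]), ('reagent', []), ('tube_rack', [(0.7, [357.7, 158.6])])]
side [('collar', [(0.67, [246.6, 195.1])]), ('deck', [(0.7, [251.5, 214.8])]), ('sleeve', [(0.61, [249.2, 232.8])]), ('pen_pot', [(0.93, [319.0, 177.7])]), ('reagent', [(0.93, [354.2, 216.8])]), ('tube_rack', [(0.56, [399.2, 291.8])])]
```

```bash
python3 -c "
from h import *
print(finish_job())"
```

```text
the job is handed in; nothing more can be done
None
```

The mixer is back together and the job is handed in at about 56 s of the 72 s allowed. It gave no verdict, so the result rests on my own checks.

- **Sleeve:** I took it from the cradle, stood it on the bench, let go and regripped it from above. I lowered it down the post until it made contact at the expected home height, with no side force on the way.
- **Deck:** I lowered it onto the sleeve, hub up, and it made contact at the expected height. The side and top pictures taken afterwards show it lying flat on the sleeve.
- **Collar:** I lowered it onto the hub and released it after contact at the expected height. The last wrist picture's pixel values put it centred on the post to about 1 mm, with the post tip in its bore. The gripper then backed away clear.
- **Bystanders:** In the last side picture the pen pot, bottle and tube rack are within about 3 px of where they started.

**Checks that missed or disagreed:**
- The network missed the sleeve and the bottle in the last top picture, but found both in the side picture.
- The collar's rim measured about 3% smaller than I predicted. That could be its edge chamfer or calibration error. It would not fit a collar sitting too high, which would look larger.
- I had used up the picture views, so I checked the final stack with the collar on by numbers only.

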